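# Rebuild the sieve stack on the shaker for a particle sizing run

### The arm

A 6-joint arm with a two-finger parallel gripper is mounted at the origin on a cart in front of the work surface, level with it; the furniture and walls round the work are solid. World frame = base frame: x ahead of the robot, y to its left, z up, the work surface at z = 0. Lengths are in m, angles in rad, forces in N, time in s.
With the tool pointing down it reaches from about 0.35 to 0.8 m from the base axis. Payload 7.3 kg.
Tool frame: the origin (TCP) lies at the very end of the fingers, on their centre line; the grasp point (between the pads) lies 19 mm behind it (robot.tcp_to_grasp is the distance from the TCP to the grasp point, in m); z points along the fingers, y is the line along which they close (so a half turn about z gives the same grasp; the last joint's range is limited). The gripper opens to 85 mm and grips with 20 to 120 N. Pads are 22 mm wide; open, the fingers measure 114 mm over their backs; the gripper's body (76 mm by 85 mm) begins 54 mm behind the grasp point. The pads swing forward as they close: fully open they stand 13 mm farther back than shut.
Start: joints at [-1.279, 0.342, 1.524, -0, 1.275, -0.146], TCP at [0.223, -0.475, 0.231] pointing down, gripper open.
Joint ranges: [-2.53, 2.53], [-0.77, 2.02], [0.04, 2.7], [-1, 4.14], [0.28, 2.66], [-3.11, 3.11]. Speed limits (rad/s): [2.57, 2.57, 3.14, 3.14, 3.14, 3.14].

### API

Orientations are given as [roll, pitch, yaw] about the fixed x, y, z axes, in that order (R = Rz(yaw) Ry(pitch) Rx(roll)).
In Python, from workcell import robot, eyes, hand_in gives the robot as it stands.
- The arm moves only by the shell command python3 -m handwheel 'ROWS' [OPENING] [FORCE]. ROWS is JSON, one flat list of numbers, 4 for each row, row after row: the shift along the tool's x, y, z in m, then the turn about the tool's z in rad. A call has exactly 8 rows; each row is the pose to reach, as a shift and turn from the pose commanded when the call began, along the tool's axes at that moment; what a row does not reach only later rows make up. A row lasts 1/8 s, in which the tool goes at most 62.5 mm and 10.7 degrees, less where a joint would pass 70% of its speed; a pose out of reach is approached as far as the arm can. A call with a gripper value outside its range is refused whole. OPENING is the closure, from 0 (fully open) to 1 (shut), set as the call begins (- or left out, the last holds). The fingers move at their own pace and stop on an object; FORCE is the grip in N (left out, the last holds). Time passes only in rows, so rows that repeat a pose let the fingers close, or fill a call up. It gives the time, the measured TCP pose, the force, the opening and the grip force at its end, in the units of the state.
- robot.read_state(): the state, without advancing time (a new reading comes with each control period).
- eyes.read_camera(name): name is "scene" or "side" or "wrist"; returns (picture, depth): 384x512x3 uint8, red, green, blue; 384x512 float32, m along the optical axis (not along the pixel's ray), 0 where there is no reading.
- eyes.camera_model(name): a dict with "camera_matrix" (3x3 intrinsics, pixels), "k1" (the pictures are not rectified: a ray, as slopes to the right and down, at radius r is drawn at 1 + k1 r^2 times it, then the intrinsics apply), "T" (4x4, takes a point from camera to world coordinates). Camera axes: x right, y down, z forward; pixel columns grow to the right and rows downward; lengths in m; the calibration is good to about 2 mm. A picture is of the moment at which its call begins: read the wrist's pose just before it. camera_model takes no time and is no camera call; for the wrist camera it gives the pose at the moment of the call.
- hand_in(): hands the job in; it is judged then, once.
The state is a dict: "clock": time; "joint_pos": joint angles; "joint_velocities": joint speeds; "joint_torque": joint torques, N m; "tcp_pos": TCP position; "eef_rot": TCP orientation; "contact_force": force on the tool from outside, world axes, zero at the start; "ft_torque": the same for the moment, N m; "finger_gap": finger opening in m; "grasp_force": force on a finger pad.
Only numpy, scipy, OpenCV 4.12 (cv2) and the standard library are available. Lean on these libraries where they do the work, as an engineer would, in place of code of your own. Each camera call takes 0.05 s, during which the arm holds its last target. There are 200 camera calls.

### The job

Build up the test sieve stack on the little round shaker base: into its pan seat the fine sieve first, then on it the medium sieve, then the coarse one, and finally close the top with the lid, each part fully home and level in the one below. Let go of everything and leave the other things on the bench where they are.

Things in the scene. Friction and masses are not known exactly. Their poses are not given: they have to be found in the camera images.
- shaker_base: Round grey shaker base, 92 mm across, 28 mm high, immovable, with the steel receiver pan fixed upright on its middle: a plain open cup, 58 mm outside, 53 mm inside, floor 31 mm and rim 56 mm above the bench. The fine sieve seats in it. Origin: centre of the underside, z up; the pan is centred over it.
- sieve_fine: Lowest steel sieve, 38 mm high in all; floor of fine square gauze, no holes seen. Seated, its origin is 48 mm above the shaker base's. Frame 58 mm across, wall 2.5; grasp near its rim. Spigot 8 mm long below, 48.6 mm across (43 at its foot), enters the 53 mm mouth of the part below; the shoulder over it rests on that rim. Round, loose, 0.12 kg. Origin: centre of the spigot's foot, z up.
- sieve_medium: Middle steel sieve, 44 mm high in all; floor with many small dark holes (5 mm). Seated, its origin is 30 mm above the fine one's. Frame 58 mm across, wall 2.5; grasp near its rim. Spigot 8 mm long below, 48.6 mm across (43 at its foot), enters the 53 mm mouth of the part below; the shoulder over it rests on that rim. Round, loose, 0.12 kg. Origin: centre of the spigot's foot, z up.
- sieve_coarse: Tallest steel sieve, 50 mm high in all; floor with seven big dark holes (12 mm). Seated, its origin is 36 mm above the medium one's. Frame 58 mm across, wall 2.5; grasp near its rim. Spigot 8 mm long below, 48.6 mm across (43 at its foot), enters the 53 mm mouth of the part below; the shoulder over it rests on that rim. Round, loose, 0.12 kg. Origin: centre of the spigot's foot, z up.
- sieve_lid: Lid: steel disc 58 mm across, 6 mm thick, on the same 8 mm spigot as the sieves (48.6 mm, 43 at its foot), with a round black knob, 18 mm thick, from 14 to 40 mm above the origin; grasp the knob. Origin: centre of the spigot's foot, z up. Seated, its origin is 42 mm above the coarse sieve's. Round, loose, 0.09 kg.
- tape_roll: Roll of yellowish tape lying flat, 66 mm in diameter, 18 mm high. A bystander: not to be disturbed. Origin: centre of its underside, z up.
- timer: White lab timer lying on its back, 66 x 62 x 14 mm. A bystander: not to be disturbed. Origin: centre of its underside, z up.
- weigh_boat: White square weighing boat, 76 x 76 x 19 mm. A bystander: not to be disturbed. Origin: centre of its underside, z up.
- petri_dish: Clear flat petri dish, 92 mm in diameter, 15 mm high. A bystander: not to be disturbed. Origin: centre of its underside, z up.

How it is judged:
On the way, in this order (a step that is already met when the one before it is completed fails the run):
1. the fine sieve is seated in the pan of the shaker base (horizontal distance between sieve_fine and shaker_base below 0.005 m and z of sieve_fine in the frame of shaker_base between 0.0455 and 0.0505 m and angle between sieve_fine's own z axis and vertical below 0.05 rad), for 0.2 s.
2. the medium sieve is seated in the fine sieve (horizontal distance between sieve_medium and sieve_fine below 0.005 m and z of sieve_medium in the frame of sieve_fine between 0.0275 and 0.0325 m and angle between sieve_medium's own z axis and vertical below 0.05 rad), for 0.2 s.
3. the coarse sieve is seated in the medium sieve (horizontal distance between sieve_coarse and sieve_medium below 0.005 m and z of sieve_coarse in the frame of sieve_medium between 0.0335 and 0.0385 m and angle between sieve_coarse's own z axis and vertical below 0.05 rad), for 0.2 s.
4. the lid is seated in the coarse sieve (horizontal distance between sieve_lid and sieve_coarse below 0.005 m and z of sieve_lid in the frame of sieve_coarse between 0.0395 and 0.0445 m and angle between sieve_lid's own z axis and vertical below 0.05 rad), for 0.2 s.
At the end, for the whole second after the job is handed in: Fine, medium and coarse sieve and lid stand on the pan in this order from below, each seated to within 2.5 mm of its height and 5 mm of the axis of the part below and upright to 0.05 rad (3 degrees), all released and at rest (all of step 1 and all of step 2 and all of step 3 and all of step 4 and linear speed of each of sieve_fine, sieve_medium, sieve_coarse, sieve_lid below 0.02 m/s and angular speed of each of sieve_fine, sieve_medium, sieve_coarse, sieve_lid below 0.2 rad/s); the robot touches nothing.
It fails at once if the tape roll, timer, weighing boat or petri dish is moved by more than 3 cm (distance of any of tape_roll, timer, weigh_boat, petri_dish from where it was at the start of the episode above 0.03 m).
It also fails if it takes over 106 s, if anything falls off the work surface, if the arm or the gripper's body presses on something with over 40 N, if the wrist force passes 120 N, or if a joint passes its speed limit or range.

## Working session

There is one attempt and no reset: what is moved stays moved. The work goes in short steps, Python scripts to look and compute and a shell command to move; the robot and the scene stay as the last step left them, time stands still between calls to the robot, and variables do not carry over. Pictures are saved under pics/ and viewed, at most 14 in all, crops included, and the job is handed in when it is done.

```bash
ls; mkdir -p pics
cat > h.py <<'E'
import numpy as np, cv2
from workcell import robot, eyes
def snap(name, f):
    m=eyes.camera_model(name); p,d=eyes.read_camera(name)
    cv2.imwrite(f'pics/{f}.png',p[:,:,::-1]); np.savez(f'pics/{f}.npz',p=p,d=d,K=m['camera_matrix'],k1=m['k1'],T=m['T'])
    return p,d,m
def cloud(f):
    z=np.load(f'pics/{f}.npz'); d=z['d']; K=z['K']; k1=float(z['k1'])
    v,u=np.mgrid[:d.shape[0],:d.shape[1]]
    x=cv2.undistortPoints(np.stack([u,v],-1).reshape(-1,1,2).astype(np.float64),K,np.array([k1,0,0,0.])).reshape(*d.shape,2)
    P=np.dstack([x[...,0]*d,x[...,1]*d,d])@z['T'][:3,:3].T+z['T'][:3,3]
    P[d<=0]=np.nan
    return P,z['p']
E
python3 - <<'E'
from h import *
s=robot.read_state(); print(s['clock'],s['tcp_pos'],s['eef_rot'],s['finger_gap'],robot.tcp_to_grasp)
for n in ['scene','side','wrist']:
    p,d,m=snap(n,n+'0'); print(n,m['T'].round(3).tolist())
a=cv2.imread('pics/scene0.png'); cv2.imwrite('pics/s0.png',cv2.resize(a,(800,600)))
E
```

```text
pics
0.0 [ 0.22247319 -0.47509232  0.23063076] [-3.14007461e+00 -1.70149982e-04  4.37845291e-01] 0.08555251847518433 0.0187
scene [[-0.826, -0.234, 0.512, -0.074], [-0.563, 0.316, -0.764, 0.896], [0.017, -0.919, -0.393, 0.534], [0.0, 0.0, 0.0, 1.0]]
side [[0.98, -0.125, 0.153, 0.429], [-0.198, -0.61, 0.767, -0.839], [-0.003, -0.782, -0.623, 0.62], [0.0, 0.0, 0.0, 1.0]]
wrist [[0.423, -0.866, -0.266, 0.29], [-0.906, -0.405, -0.123, -0.443], [-0.001, 0.293, -0.956, 0.374], [0.0, 0.0, 0.0, 1.0]]
```

View pics/s0.png

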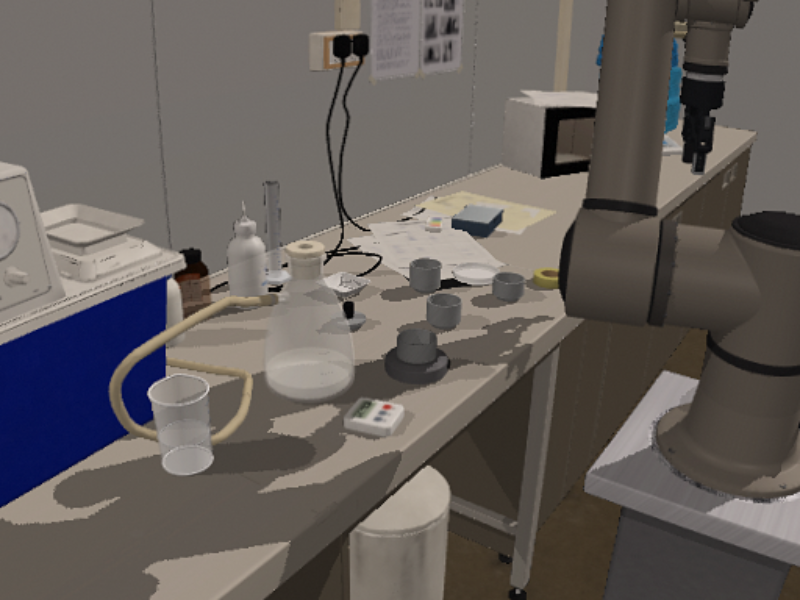

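View pics/side0.png

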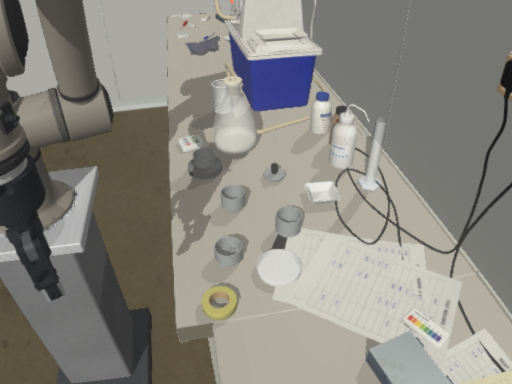

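Scene: shaker base near (415,355), sieves at (443,310), (425,275), (508,286), lid at (349,315); in the side view base (205,163), sieves (233,197), (289,221), (229,250), lid (275,172). The flask stands right behind the base. Now positions.

Run:
```python
from h import *
from scipy.optimize import least_squares
C={}
for f,pts in {'side0':{'base':(205,163),'A':(233,197),'B':(289,221),'C':(229,250),'lid':(275,172),'flask':(235,130),'tape':(219,303),'petri':(279,268),'boat':(322,192),'timer':(189,143)},
 'scene0':{'base':(267,225),'A':(284,199),'B':(272,176),'C':(325,183),'lid':(223,203),'flask':(198,210)}}.items():
    P,p=cloud(f)
    for k,(u,v) in pts.items():
        w=45; Q=P[max(0,v-w):v+w,max(0,u-w):u+w].reshape(-1,3); Q=Q[np.isfinite(Q[:,0])]
        c=P[v-3:v+4,u-3:u+4].reshape(-1,3); c=np.nanmedian(c,0)
        R=.06
        N=Q[(np.hypot(*(Q-c)[:,:2].T)<R)&(Q[:,2]>.006)&(Q[:,2]<.3)]
        if len(N)<5: print(f,k,c,'few'); continue
        top=np.percentile(N[:,2],98)
        r=N[N[:,2]>top-.006]
        lo,hi=r[:,:2].min(0),r[:,:2].max(0)
        s=least_squares(lambda q:np.hypot(r[:,0]-q[0],r[:,1]-q[1])-q[2],[*((lo+hi)/2),.028],loss='soft_l1',f_scale=.002).x
        print(f,k,'c',c.round(3),'top',top.round(3),'mid',((lo+hi)/2).round(3),'ext',(hi-lo).round(3),'fit',s.round(4),len(r))
```

```text
side0 base c [0.457 0.038 0.043] top 0.055 mid [0.456 0.065] ext [0.057 0.061] fit [0.4551 0.0645 0.0276] 113
side0 A c [ 0.511 -0.077  0.013] top 0.045 mid [ 0.509 -0.098] ext [0.056 0.059] fit [ 0.5092 -0.0988  0.0275] 124
side0 B c [ 0.62  -0.191  0.014] top 0.051 mid [ 0.617 -0.21 ] ext [0.057 0.059] fit [ 0.6169 -0.2106  0.0276] 147
side0 C c [ 0.478 -0.253  0.01 ] top 0.038 mid [ 0.475 -0.266] ext [0.057 0.06 ] fit [ 0.4747 -0.2675  0.0276] 164
side0 lid c [ 0.634 -0.008  0.016] top 0.04 mid [ 0.633 -0.003] ext [0.016 0.015] fit [ 0.6332 -0.0017  0.0063] 30
side0 flask c [0.551 0.128 0.08 ] top 0.193 mid [0.556 0.168] ext [0.051 0.023] fit [0.5567 0.1868 0.0272] 79
side0 tape c [ 0.441 -0.377 -0.   ] top 0.019 mid [ 0.441 -0.382] ext [0.064 0.067] fit [ 0.4409 -0.383   0.0265] 592
side0 petri c [ 0.569 -0.327  0.015] top 0.017 mid [ 0.575 -0.319] ext [0.101 0.093] fit [ 0.5697 -0.3203  0.0329] 1281
side0 boat c [ 0.737 -0.092  0.002] top 0.021 mid [ 0.729 -0.109] ext [0.077 0.082] fit [ 0.7289 -0.1084  0.0389] 163
side0 timer c [0.421 0.197 0.013] top 0.016 mid [0.425 0.209] ext [0.073 0.07 ] fit [0.425  0.2081 0.0254] 236
scene0 base c [0.436 0.09  0.043] top 0.055 mid [0.452 0.068] ext [0.058 0.061] fit [0.4523 0.0678 0.0275] 141
scene0 A c [ 0.492 -0.074  0.033] top 0.042 mid [ 0.506 -0.097] ext [0.059 0.064] fit [ 0.5057 -0.0966  0.0275] 110
scene0 B c [ 0.598 -0.185  0.035] top 0.049 mid [ 0.614 -0.208] ext [0.058 0.062] fit [ 0.6135 -0.2082  0.0279] 78
scene0 C c [ 0.461 -0.242  0.027] top 0.037 mid [ 0.47  -0.263] ext [0.058 0.063] fit [ 0.4708 -0.2656  0.0276] 86
scene0 lid c [0.62  0.009 0.02 ] top 0.039 mid [0.629 0.002] ext [0.018 0.02 ] fit [0.6304 0.0008 0.0073] 24
scene0 flask c [0.519 0.222 0.108] top 0.19 mid [0.551 0.194] ext [0.049 0.046] fit [0.5551 0.1863 0.0272] 125
```

Rim heights identify them: C (0.473,-0.266) is fine (38 mm), A (0.507,-0.098) medium (44), B (0.615,-0.209) coarse (50). Base is at (0.454,0.066), lid at (0.632,0.000). Move above the fine sieve with yaw 0.

```bash
python3 -m handwheel '[0.05,-0.013,0.013,0.07, 0.1,-0.027,0.027,0.14, 0.15,-0.04,0.04,0.21, 0.2,-0.053,0.053,0.28, 0.255,-0.067,0.067,0.36, 0.3153,-0.0826,0.08,0.438, 0.3153,-0.0826,0.08,0.438, 0.3153,-0.0826,0.08,0.438]' 0
cat > rim.py <<'E'
from h import *
import sys
from scipy.optimize import least_squares
def rim(f,x,y,h,rad=.0277,R=.045,band=.006):
    P,p=cloud(f); Q=P.reshape(-1,3); Q=Q[np.isfinite(Q[:,0])]
    Q=Q[np.hypot(Q[:,0]-x,Q[:,1]-y)<R]
    r=Q[abs(Q[:,2]-h)<band]
    s=least_squares(lambda q:np.hypot(r[:,0]-q[0],r[:,1]-q[1])-q[2],[x,y,rad],loss='soft_l1',f_scale=.001).x
    print('fit',s.round(4),'medz',np.median(r[:,2]).round(4),'n',len(r),'ext',r[:,:2].min(0).round(3),r[:,:2].max(0).round(3))
if __name__=='__main__':
    n,f=sys.argv[1:3]; snap(n,f); s=robot.read_state(); print('t',s['clock'],s['tcp_pos'].round(4),s['eef_rot'].round(3),'F',s['contact_force'].round(1),'gap',s['finger_gap'])
    a=list(map(float,sys.argv[3:]))
    for i in range(0,len(a),3): rim(f,*a[i:i+3])
E
python3 rim.py wrist w1 0.473 -0.2665 0.038
```

```text
clock: 1.15
tcp_pos: [0.4729, -0.2669, 0.1511]
eef_rot: [-3.142, 0.001, 0.001]
contact_force: [-0.1, -1.0, -0.4]
finger_gap: 0.0853
grasp_force: 0.0
t 1.2 [ 0.4726 -0.2676  0.1513] [ 3.141  0.    -0.   ] F [ 0.7  0.6 -1. ] gap 0.08541414184995057
fit [ 0.4731 -0.2662  0.0273] medz 0.038 n 577 ext [ 0.444 -0.295] [ 0.501 -0.238]
```

View pics/w1.png

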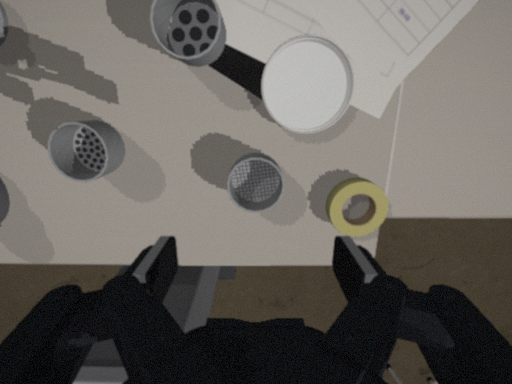

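Fine gauze at (255,183), medium at (85,150), coarse at (190,30): identities confirmed, and I'm centred over the fine one. Descend, then grip.

```bash
python3 -m handwheel '[0,-0.001,0.03,0, 0,-0.001,0.06,0, 0,-0.001,0.09,0, 0,-0.001,0.115,0, 0,-0.001,0.13,0, 0,-0.001,0.138,0, 0,-0.001,0.144,0, 0,-0.001,0.144,0]' 0 && python3 -m handwheel '[0,0,0,0, 0,0,0,0, 0,0,0,0, 0,0,0,0, 0,0,0,0, 0,0,0,0, 0,0,0,0, 0,0,0,0]' 1 40
```

```text
clock: 2.2
tcp_pos: [0.4732, -0.2662, 0.0075]
eef_rot: [3.141, -0.0, -0.0]
contact_force: [0.2, 0.5, -0.2]
finger_gap: 0.0854
grasp_force: 0.0
clock: 3.2
tcp_pos: [0.4736, -0.2663, 0.0083]
eef_rot: [3.14, -0.001, -0.0]
contact_force: [-1.6, 0.4, 5.1]
finger_gap: 0.0571
grasp_force: 42.5
```

```bash
python3 -m handwheel '[0,0,-0.05,0, 0,0,-0.1,0, -0.004,-0.055,-0.1,0, -0.008,-0.115,-0.1,0, -0.012,-0.175,-0.1,0, -0.016,-0.235,-0.1,0, -0.02,-0.295,-0.1,0, -0.02,-0.332,-0.1,0]' - - && python3 -m handwheel '[0,0,0,0, 0,0,0,0, 0,0,0,0, 0,0,0,0, 0,0,0,0, 0,0,0,0, 0,0,0,0, 0,0,0,0]' && python3 rim.py wrist w2 0.4537 0.066 0.056 0.453 0.066 0.138; python3 rim.py side d2 0.4537 0.066 0.056  0.453 0.066 0.138;python3 rim.py scene e2 0.4537 0.066 0.056  0.453 0.066 0.138; python3 -c "
import cv2,numpy as np
a=cv2.imread('pics/w2.png');b=cv2.imread('pics/d2.png')[80:230,130:330];b=cv2.resize(b,(400,300))
c=cv2.imread('pics/e2.png')[120:270,170:370];c=cv2.resize(c,(400,300))
cv2.imwrite('pics/c2.png',np.hstack([cv2.resize(a,(400,300)),b]))
cv2.imwrite('pics/c2.png',np.vstack([cv2.imread('pics/c2.png'),np.hstack([c,c*0])]))"
```

```text
clock: 4.2
tcp_pos: [0.4524, 0.0685, 0.1076]
eef_rot: [-3.141, -0.0, 0.002]
contact_force: [1.6, 0.0, -1.6]
finger_gap: 0.0567
grasp_force: 44.0
clock: 5.2
tcp_pos: [0.4532, 0.066, 0.1073]
eef_rot: [3.142, -0.0, -0.0]
contact_force: [-0.3, 0.5, -1.4]
finger_gap: 0.0575
grasp_force: 44.0
t 5.25 [0.4532 0.066  0.1073] [ 3.142 -0.    -0.   ] F [ 0.2  0.  -1. ] gap 0.05711482373018094
fit [0.4542 0.0668 0.0272] medz 0.056 n 467 ext [0.453 0.038] [0.482 0.096]
fit [0.4535 0.0671 0.0278] medz 0.1368 n 3736 ext [0.424 0.025] [0.481 0.109]
t 5.3 [0.4532 0.066  0.1073] [ 3.141 -0.    -0.   ] F [-0.5 -0.4 -0.7] gap 0.05692659764119676
fit [0.4553 0.0641 0.0276] medz 0.0529 n 95 ext [0.428 0.033] [0.484 0.094]
fit [0.4539 0.0601 0.0299] medz 0.1349 n 101 ext [0.426 0.023] [0.483 0.094]
t 5.35 [0.4532 0.066  0.1073] [ 3.141 -0.    -0.   ] F [ 0.1  0.  -1.9] gap 0.056887462356827546
fit [0.4522 0.0679 0.0275] medz 0.0532 n 111 ext [0.423 0.039] [0.481 0.097]
fit [0.4597 0.0723 0.0349] medz 0.1357 n 151 ext [0.423 0.032] [0.47 0.11]
```

View pics/c2.png

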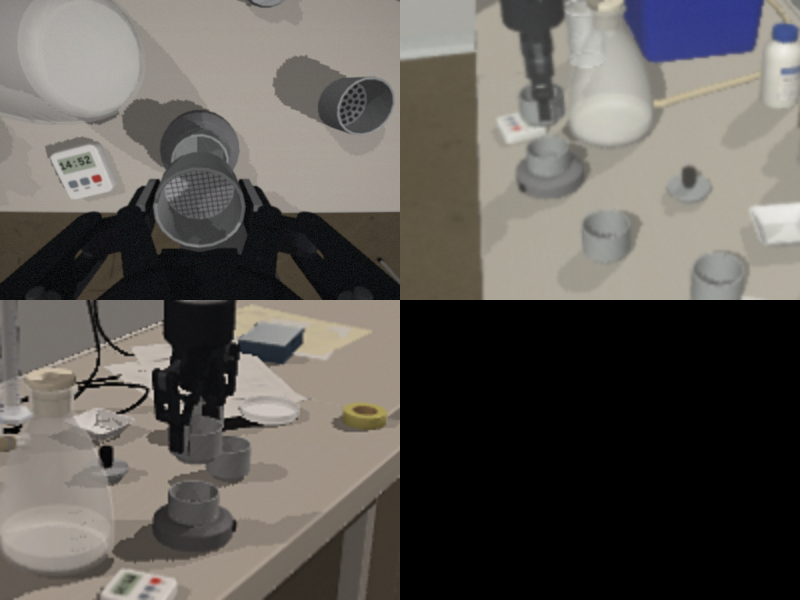

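Sieve is held upright and centred over the pan to within 1 mm. Lower.

```bash
python3 -m handwheel '[0.0005,0,0.015,0, 0.0005,0,0.03,0, 0.0005,0,0.037,0, 0.0005,0,0.042,0, 0.0005,0,0.046,0, 0.0005,0,0.049,0, 0.0005,0,0.051,0, 0.0005,0,0.051,0]'
```

```text
clock: 6.35
tcp_pos: [0.4538, 0.066, 0.0564]
eef_rot: [3.141, -0.0, -0.0]
contact_force: [-0.1, -0.2, -2.4]
finger_gap: 0.0573
grasp_force: 44.0
```

```bash
python3 -m handwheel '[0,0,0,0, 0,0,0,0, 0,0,0,0, 0,0,0,0, 0,0,0,0, 0,0,-0.03,0, 0,0,-0.07,0, 0,0,-0.12,0]' 0 && python3 rim.py side d3 0.4537 0.066 0.086; python3 rim.py wrist w3 0.4537 0.066 0.086 0.5075 -0.0975 0.044
```

```text
clock: 7.35
tcp_pos: [0.453, 0.066, 0.177]
eef_rot: [3.142, 0.002, -0.0]
contact_force: [1.5, -0.5, -0.6]
finger_gap: 0.085
grasp_force: 0.0
t 7.4 [0.4565 0.066  0.1835] [ 3.141 -0.01   0.   ] F [2.4 0.2 5.9] gap 0.08548565476356768
fit [0.4545 0.065  0.0275] medz 0.0834 n 98 ext [0.426 0.034] [0.483 0.095]
t 7.45 [0.4565 0.066  0.181 ] [ 3.141 -0.01  -0.   ] F [-0.  -0.1 -0.7] gap 0.08510613646939484
fit [0.4533 0.0672 0.0273] medz 0.086 n 651 ext [0.425 0.038] [0.481 0.095]
fit [ 0.5067 -0.0964  0.0275] medz 0.0435 n 718 ext [ 0.478 -0.127] [ 0.534 -0.068]
```

Fine rim at 0.086: seated. Next the medium.

```bash
python3 -m handwheel '[0.013,0.041,0,0, 0.027,0.082,0,0, 0.04,0.122,0,0, 0.0533,0.163,0.02,0, 0.0533,0.163,0.03,0, 0.0533,0.163,0.03,0, 0.0533,0.163,0.03,0, 0.0533,0.163,0.03,0]' && python3 rim.py wrist w4 0.507 -0.097 0.044
```

```text
clock: 8.45
tcp_pos: [0.5072, -0.0962, 0.147]
eef_rot: [3.141, -0.001, 0.001]
contact_force: [-0.5, -0.0, -0.6]
finger_gap: 0.0852
grasp_force: 0.0
t 8.5 [ 0.5072 -0.0963  0.1469] [ 3.141e+00 -1.000e-03  1.000e-03] F [-0.  -0.3  0.5] gap 0.08541426165696298
fit [ 0.5073 -0.0975  0.0273] medz 0.044 n 626 ext [ 0.478 -0.126] [ 0.536 -0.069]
```

```bash
python3 -m handwheel '[0,0.001,0.03,0, 0,0.001,0.06,0, 0,0.001,0.09,0, 0,0.001,0.11,0, 0,0.001,0.123,0, 0,0.001,0.13,0, 0,0.001,0.1335,0, 0,0.001,0.1335,0]' 0 && python3 -m handwheel '[0,0,0,0, 0,0,0,0, 0,0,0,0, 0,0,0,0, 0,0,0,0, 0,0,0,0, 0,0,0,0, 0,0,0,0]' 1 40
```

```text
clock: 9.5
tcp_pos: [0.5072, -0.0981, 0.0131]
eef_rot: [3.141, -0.001, -0.0]
contact_force: [-0.1, -0.1, 0.3]
finger_gap: 0.0854
grasp_force: 0.0
clock: 10.5
tcp_pos: [0.5073, -0.0982, 0.0137]
eef_rot: [3.141, -0.001, -0.0]
contact_force: [-1.4, 0.2, 6.1]
finger_gap: 0.0578
grasp_force: 42.1
```

```bash
python3 -m handwheel '[0,0,-0.05,0, 0,0,-0.1,0, -0.01,-0.03,-0.125,0, -0.025,-0.075,-0.125,0, -0.04,-0.12,-0.125,0, -0.05,-0.15,-0.125,0, -0.0536,-0.1645,-0.125,0, -0.0536,-0.1645,-0.125,0]' && python3 -m handwheel '[0,0,0,0, 0,0,0,0, 0,0,0,0, 0,0,0,0, 0,0,0,0, 0,0,0,0, 0,0,0,0, 0,0,0,0]' && python3 rim.py wrist w5 0.4537 0.0663 0.086 0.4537 0.0663 0.168
```

```text
clock: 11.5
tcp_pos: [0.4536, 0.0668, 0.1379]
eef_rot: [3.141, -0.0, 0.001]
contact_force: [-0.1, -0.5, -0.8]
finger_gap: 0.0576
grasp_force: 44.0
clock: 12.5
tcp_pos: [0.4534, 0.0665, 0.1378]
eef_rot: [3.142, 0.0, -0.0]
contact_force: [0.5, -0.5, -1.9]
finger_gap: 0.0572
grasp_force: 44.0
t 12.55 [0.4534 0.0665 0.1378] [ 3.141 -0.    -0.   ] F [ 0.5  0.5 -0.9] gap 0.057670216980236555
fit [0.4534 0.0672 0.0274] medz 0.086 n 440 ext [0.454 0.038] [0.482 0.095]
fit [0.4543 0.0677 0.0277] medz 0.1678 n 3969 ext [0.424 0.025] [0.482 0.11 ]
```

```bash
python3 -m handwheel '[0,0,0.012,0, 0,0,0.025,0, 0,0,0.032,0, 0,0,0.037,0, 0,0,0.041,0, 0,0,0.044,0, 0,0,0.046,0, 0,0,0.046,0]' && python3 -m handwheel '[0,0,0,0, 0,0,0,0, 0,0,0,0, 0,0,0,0, 0,0,0,0, 0,0,-0.03,0, 0,0,-0.07,0, 0,0,-0.1,0]' 0 && python3 rim.py wrist w6 0.4537 0.0665 0.122
```

```text
clock: 13.55
tcp_pos: [0.4535, 0.0665, 0.0918]
eef_rot: [3.142, -0.0, -0.0]
contact_force: [-0.0, -0.6, -1.2]
finger_gap: 0.0573
grasp_force: 44.0
clock: 14.55
tcp_pos: [0.4536, 0.0665, 0.1933]
eef_rot: [3.141, -0.001, -0.0]
contact_force: [0.4, -0.1, 0.1]
finger_gap: 0.0852
grasp_force: 0.0
t 14.6 [0.4554 0.0665 0.1968] [ 3.141 -0.007 -0.   ] F [2.5 0.4 2.8] gap 0.08538614208841322
fit [0.4536 0.0677 0.0273] medz 0.1219 n 831 ext [0.425 0.039] [0.482 0.096]
```

```bash
python3 -m handwheel '[0.027,0.046,0,0, 0.054,0.092,0,0, 0.081,0.138,0,0, 0.108,0.184,0.01,0, 0.135,0.23,0.02,0, 0.1615,0.276,0.03,0, 0.1615,0.276,0.04,0, 0.1615,0.276,0.04,0]' && python3 -m handwheel '[0,0,0,0, 0,0,0,0, 0,0,0,0, 0,0,0,0, 0,0,0,0, 0,0,0,0, 0,0,0,0, 0,0,0,0]' && python3 rim.py wrist w7 0.615 -0.2095 0.050
```

```text
clock: 15.6
tcp_pos: [0.6139, -0.2089, 0.1501]
eef_rot: [-3.14, 0.003, -0.001]
contact_force: [-0.8, -0.1, 0.6]
finger_gap: 0.0854
grasp_force: 0.0
clock: 16.6
tcp_pos: [0.6148, -0.2096, 0.1518]
eef_rot: [3.142, 0.0, -0.0]
contact_force: [-0.2, 0.3, 0.1]
finger_gap: 0.0854
grasp_force: 0.0
t 16.65 [ 0.6148 -0.2096  0.1518] [ 3.142  0.    -0.   ] F [0.4 0.1 0.8] gap 0.08516584800153298
fit [ 0.6154 -0.2093  0.0273] medz 0.05 n 634 ext [ 0.586 -0.238] [ 0.643 -0.181]
```

```bash
python3 -m handwheel '[0.0005,0,0.03,0, 0.0005,0,0.06,0, 0.0005,0,0.09,0, 0.0005,0,0.11,0, 0.0005,0,0.123,0, 0.0005,0,0.129,0, 0.0005,0,0.132,0, 0.0005,0,0.132,0]' 0 && python3 -m handwheel '[0,0,0,0, 0,0,0,0, 0,0,0,0, 0,0,0,0, 0,0,0,0, 0,0,0,0, 0,0,0,0, 0,0,0,0]' 1 40
```

```text
clock: 17.65
tcp_pos: [0.6156, -0.2097, 0.0203]
eef_rot: [3.141, -0.001, -0.0]
contact_force: [-0.3, -0.1, -0.1]
finger_gap: 0.0853
grasp_force: 0.0
clock: 18.65
tcp_pos: [0.6159, -0.2098, 0.0208]
eef_rot: [3.141, -0.002, -0.0]
contact_force: [-1.3, 0.6, 5.4]
finger_gap: 0.0569
grasp_force: 43.3
```

```bash
python3 -m handwheel '[0,0,-0.05,0, 0,0,-0.1,0, -0.015,-0.025,-0.15,0, -0.045,-0.075,-0.155,0, -0.075,-0.125,-0.155,0, -0.105,-0.175,-0.155,0, -0.135,-0.225,-0.155,0, -0.162,-0.2766,-0.155,0]' && python3 -m handwheel '[0,0,0,0, 0,0,0,0, 0,0,0,0, 0,0,0,0, 0,0,0,0, 0,0,0,0, 0,0,0,0, 0,0,0,0]' && python3 rim.py wrist w8 0.4537 0.0668 0.122 0.4537 0.0668 0.205
```

```text
clock: 19.65
tcp_pos: [0.4519, 0.0684, 0.1746]
eef_rot: [-3.142, 0.0, -0.001]
contact_force: [0.5, 0.0, -1.6]
finger_gap: 0.0569
grasp_force: 43.8
clock: 20.65
tcp_pos: [0.4534, 0.0671, 0.1748]
eef_rot: [3.142, -0.0, -0.0]
contact_force: [0.5, 0.3, -2.1]
finger_gap: 0.0572
grasp_force: 43.9
t 20.7 [0.4534 0.0671 0.1748] [ 3.142 -0.    -0.   ] F [-0.3  0.3 -1.5] gap 0.05717638473412097
fit [0.4537 0.0677 0.0273] medz 0.1219 n 417 ext [0.456 0.039] [0.482 0.096]
fit [0.4539 0.0682 0.0278] medz 0.2039 n 3683 ext [0.424 0.026] [0.482 0.111]
```

```bash
python3 -m handwheel '[0,0,0.01,0, 0,0,0.02,0, 0,0,0.027,0, 0,0,0.032,0, 0,0,0.036,0, 0,0,0.038,0, 0,0,0.04,0, 0,0,0.04,0]' && python3 -m handwheel '[0,0,0,0, 0,0,0,0, 0,0,0,0, 0,0,0,0, 0,0,0,0, 0,0,-0.03,0, 0,0,-0.06,0, 0,0,-0.09,0]' 0 && python3 rim.py wrist w9 0.4537 0.0665 0.164
```

```text
clock: 21.7
tcp_pos: [0.4535, 0.0671, 0.1349]
eef_rot: [3.141, -0.0, -0.0]
contact_force: [-1.0, -0.6, -2.3]
finger_gap: 0.0571
grasp_force: 44.0
clock: 22.7
tcp_pos: [0.4533, 0.0671, 0.2257]
eef_rot: [3.142, 0.0, -0.0]
contact_force: [0.3, 0.7, 0.1]
finger_gap: 0.0852
grasp_force: 0.0
t 22.75 [0.4552 0.0671 0.2295] [ 3.141 -0.007 -0.   ] F [1.  0.1 2.7] gap 0.08503448453402433
fit [0.4533 0.0683 0.0273] medz 0.1639 n 921 ext [0.424 0.04 ] [0.481 0.097]
```

```bash
python3 -m handwheel '[0.04,0.015,0,0, 0.085,0.032,0,0, 0.125,0.047,0.01,0, 0.16,0.06,0.04,0, 0.1785,0.067,0.075,0, 0.1785,0.067,0.09,0, 0.1785,0.067,0.09,0, 0.1785,0.067,0.09,0]' && python3 -m handwheel '[0,0,0,0, 0,0,0,0, 0,0,0,0, 0,0,0,0, 0,0,0,0, 0,0,0,0, 0,0,0,0, 0,0,0,0]' && python3 rim.py wrist w10
python3 - <<'E'
from h import *
P,p=cloud('w10'); Q=P.reshape(-1,3); Q=Q[np.isfinite(Q[:,0])]; Q=Q[np.hypot(Q[:,0]-.632,Q[:,1])<.04]
for a,b in [(.0365,.045),(.01,.018)]:
    r=Q[(Q[:,2]>a)&(Q[:,2]<b)]; print(len(r),r.mean(0).round(4),r.min(0).round(4),r.max(0).round(4))
E
```

```text
clock: 23.75
tcp_pos: [0.6321, 0.0004, 0.1365]
eef_rot: [3.141, -0.002, 0.0]
contact_force: [0.4, -0.2, 0.8]
finger_gap: 0.0855
grasp_force: 0.0
clock: 24.75
tcp_pos: [0.6319, 0.0, 0.1348]
eef_rot: [3.141, 0.0, -0.0]
contact_force: [0.1, 0.0, -0.6]
finger_gap: 0.0855
grasp_force: 0.0
t 24.8 [0.6319 0.     0.1348] [ 3.141 -0.    -0.   ] F [ 0.7 -0.8  1.5] gap 0.08549933103010783
271 [6.314e-01 2.000e-04 4.030e-02] [ 0.6225 -0.0086  0.0365] [0.6395 0.0083 0.0422]
2028 [6.328e-01 2.000e-04 1.450e-02] [ 0.6024 -0.0282  0.0103] [0.6596 0.0285 0.0166]
```

View pics/w10.png

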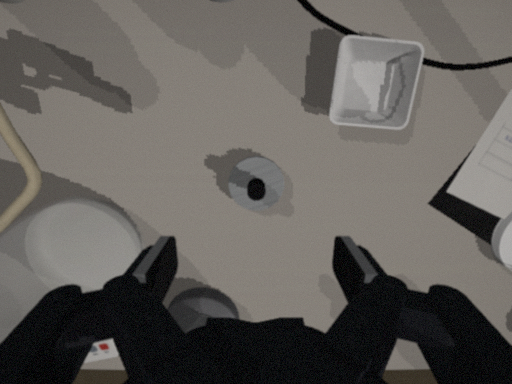

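Lid at (0.6315, 0.000), knob at (256,188), upright. Descend to the knob.

```bash
python3 -m handwheel '[0,0,0.03,0, 0,0,0.06,0, 0,0,0.085,0, 0,0,0.1,0, 0,0,0.11,0, 0,0,0.114,0, 0,0,0.117,0, 0,0,0.117,0]' 0 && python3 -m handwheel '[0,0,0,0, 0,0,0,0, 0,0,0,0, 0,0,0,0, 0,0,0,0, 0,0,0,0, 0,0,0,0, 0,0,0,0]' 1 40
```

```text
clock: 25.8
tcp_pos: [0.6321, 0.0, 0.0182]
eef_rot: [3.141, -0.001, -0.0]
contact_force: [-0.4, 0.2, 0.1]
finger_gap: 0.0854
grasp_force: 0.0
clock: 26.8
tcp_pos: [0.6321, 0.0, 0.018]
eef_rot: [3.141, -0.0, -0.0]
contact_force: [-0.4, -0.2, 3.4]
finger_gap: 0.0166
grasp_force: 39.4
```

```bash
python3 -m handwheel '[0,0,-0.05,0, 0,0,-0.1,0, 0,0,-0.15,0, -0.01,-0.004,-0.195,0, -0.05,-0.019,-0.195,0, -0.1,-0.038,-0.195,0, -0.145,-0.055,-0.195,0, -0.178,-0.067,-0.195,0]' && python3 -m handwheel '[0,0,0,0, 0,0,0,0, 0,0,0,0, 0,0,0,0, 0,0,0,0, 0,0,0,0, 0,0,0,0, 0,0,0,0]' && python3 rim.py wrist w11 0.4537 0.0668 0.164 0.4537 0.0668 0.207; python3 rim.py side d11 0.4537 0.0668 0.164; python3 -c "
import cv2,numpy as np
a=cv2.imread('pics/w11.png');b=cv2.imread('pics/d11.png')[60:210,110:310]
cv2.imwrite('pics/c11.png',np.hstack([cv2.resize(a,(400,300)),cv2.resize(b,(400,300))]))"
```

```text
clock: 27.8
tcp_pos: [0.4516, 0.0677, 0.2124]
eef_rot: [3.142, 0.001, 0.0]
contact_force: [-0.4, 0.6, 0.1]
finger_gap: 0.0162
grasp_force: 39.3
clock: 28.8
tcp_pos: [0.4539, 0.0671, 0.2128]
eef_rot: [3.141, -0.0, -0.0]
contact_force: [0.2, -0.5, -1.4]
finger_gap: 0.0166
grasp_force: 39.3
t 28.85 [0.4539 0.0671 0.2128] [ 3.141 -0.    -0.   ] F [-0.1  0.2 -1.4] gap 0.016354770187709006
fit [0.4533 0.0683 0.0274] medz 0.1639 n 443 ext [0.455 0.039] [0.482 0.096]
fit [0.4497 0.0682 0.0248] medz 0.2092 n 3217 ext [0.424 0.04 ] [0.482 0.097]
t 28.9 [0.4539 0.0671 0.2128] [ 3.141 -0.    -0.   ] F [ 0.   0.1 -0.2] gap 0.016402421301564083
fit [0.4551 0.0663 0.0273] medz 0.1616 n 114 ext [0.429 0.037] [0.482 0.098]
```

View pics/c11.png

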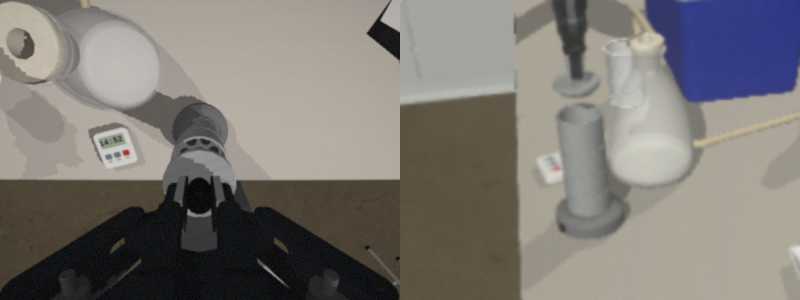

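Lid is level and aligned over the coarse rim (both about (0.453,0.068)). Lower and release.

```bash
python3 -m handwheel '[0,0,0.01,0, 0,0,0.02,0, 0,0,0.027,0, 0,0,0.031,0, 0,0,0.034,0, 0,0,0.036,0, 0,0,0.038,0, 0,0,0.038,0]' && python3 -m handwheel '[0,0,0,0, 0,0,0,0, 0,0,0,0, 0,0,0,0, 0,0,0,0, 0,0,-0.03,0, 0,0,-0.06,0, 0,0,-0.09,0]' 0 && python3 -m handwheel '[0,0,0,0, 0,0,0,0, 0,0,0,0, 0,0,0,0, 0,0,0,0, 0,0,0,0, 0,0,0,0, 0,0,0,0]' && python3 rim.py wrist w12 0.4537 0.0668 0.170 && python3 rim.py side d12 0.4537 0.0668 0.170; python3 -c "
import cv2,numpy as np
a=cv2.imread('pics/w12.png');b=cv2.imread('pics/d12.png')[60:210,110:310]
cv2.imwrite('pics/c12.png',np.hstack([cv2.resize(a,(400,300)),cv2.resize(b,(400,300))]))"
```

```text
clock: 29.9
tcp_pos: [0.4539, 0.0671, 0.1747]
eef_rot: [3.141, 0.0, -0.0]
contact_force: [-0.2, 0.0, -1.2]
finger_gap: 0.0165
grasp_force: 39.3
clock: 30.9
tcp_pos: [0.4538, 0.0671, 0.2657]
eef_rot: [3.141, 0.0, -0.0]
contact_force: [0.2, -0.1, -0.8]
finger_gap: 0.085
grasp_force: 0.0
clock: 31.9
tcp_pos: [0.4539, 0.0671, 0.2648]
eef_rot: [3.141, -0.0, -0.0]
contact_force: [0.3, 0.6, 0.7]
finger_gap: 0.0855
grasp_force: 0.0
t 31.95 [0.4539 0.0671 0.2648] [ 3.142 -0.    -0.   ] F [-0.3  0.4 -0.1] gap 0.08504421530133366
fit [0.4517 0.0683 0.0219] medz 0.1704 n 2451 ext [0.424 0.04 ] [0.482 0.097]
t 32.0 [0.4539 0.0671 0.2648] [ 3.142 -0.    -0.   ] F [-0.3  0.9 -0.6] gap 0.08561949764009878
fit [0.455  0.0642 0.0224] medz 0.1695 n 211 ext [0.428 0.037] [0.482 0.096]
```

View pics/c12.png

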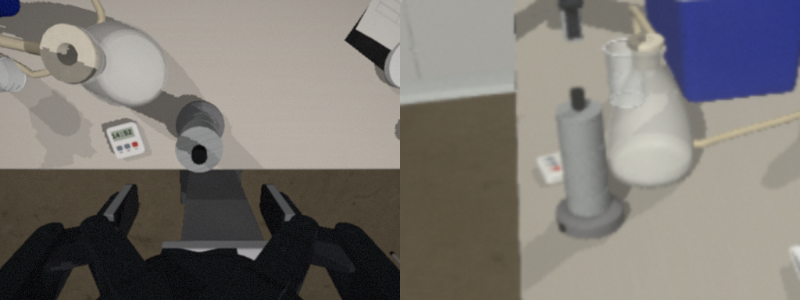

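The lid's top is level at z = 0.170, as it must be, the stack is straight and the gripper is clear.

```bash
python3 -c "
from workcell import hand_in; print(hand_in())"
```

```text
the job is handed in; nothing more can be done
None
```

I stacked the fine, medium and coarse sieves and the lid on the shaker pan, released everything and handed the job in at about 32 s; each rim height and the lid's top measured as seated, but the hand-in gave no verdict.

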